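# Snap a fittings box shut and add it to the stack

### The arm

A 7-joint arm with a two-finger parallel gripper is mounted at the origin on the work surface. World frame = base frame: x ahead of the robot, y to its left, z up, the work surface at z = 0. Lengths are in m, angles in rad, forces in N, time in s.
With the tool pointing down it reaches from about 0.4 to 0.85 m from the base axis. Payload 4.5 kg.
Tool frame: the origin (TCP) lies between the finger pads; the fingertips stand 14 mm ahead of it and the grasp point (between the pads) lies 5 mm behind it; x points along the fingers, z is the direction in which the jaws open and shut, and the axes are right-handed (so a half turn about x gives the same grasp; the last joint's range is limited). The gripper opens to 88 mm and grips with 3 to 60 N. Pads are 18 mm wide; open, the fingers measure 123 mm over their backs; the gripper's body (75 mm by 187 mm) begins 45 mm behind the grasp point.
Start: joints at [-1.246, 0.689, -0.195, 1.565, 0.157, 0.902, -0.215], TCP at [0.179, 0.599, 0.253] pointing down, gripper open.
Joint ranges: [-3.01, 3.01], [-0.46, 2.08], [-1.47, 1.51], [0.13, 2.56], [-1, 4.14], [0.04, 2.09], [-2.66, 2.66]. Speed limits (rad/s): [2.57, 2.57, 3.14, 3.14, 3.14, 3.14, 3.14].

### API

Orientations are given as a unit quaternion [x, y, z, w].
In Python, from plant import r, cams gives the robot as it stands.
- The arm moves only by the tool apply_moves, never from a script. Its arguments are lists of equal length, an entry for each row: "travel": the shift along the world's x, y, z in cm, a list of three; "roll": the turn about the world's z in degrees; "gripper": the finger opening in cm, from 0 to 8.81. In form: {"travel": [[x, y, z], ...], "roll": [roll, ...], "gripper": [gripper, ...]}. A call has exactly 8 rows; each row is the pose to reach, as a shift and turn from the pose commanded when the call began; what a row does not reach only later rows make up. A row lasts 1/12 s, in which the tool goes at most 41.7 mm and 7.16 degrees, less where a joint would pass 70% of its speed; a pose out of reach is approached as far as the arm can. A call with a gripper value outside its range is refused whole. The fingers move at their own pace and stop on an object; "newtons" is the grip in N (left out, the last holds). Time passes only in rows, so rows that repeat a pose let the fingers close, or fill a call up. It gives the time, the measured TCP pose, the force and the opening at its end, in the units of the state.
- r.get_state(): the state, without advancing time (a new reading comes with each control period).
- cams.snapshot(name): name is "scene" or "top"; returns a dict with "image" (420x560x3 uint8, red, green, blue), "fx", "fy", "cx", "cy" (pixels), "R" (3x3) and "t" (3): a world point X has camera coordinates R X + t. Camera axes: x right, y down, z forward; pixel columns grow to the right and rows downward; lengths in m; the calibration is good to about 2 mm. A picture is of the moment at which its call begins. There is no depth.
- r.finish_job(): hands the job in, once; it reports no verdict.
The state is a dict: "clock": time; "q": joint angles; "qd": joint speeds; "joint_torque": joint torques, N m; "tool_pos": TCP position; "eef_rot": TCP orientation; "contact_force": force on the tool from outside, world axes, zero at the start; "moment": the same for the moment, N m; "opening": opening from 0.0 (shut) to 1.0 (fully open).
Only numpy, scipy, OpenCV 4.12 (cv2) and the standard library are available. Lean on these libraries where they do the work, as an engineer would, in place of code of your own. Each camera call takes 0.05 s, during which the arm holds its last target. There are 200 camera calls.

### The job

The lid of the fittings box that stands on its own has only been laid on: press it down until both ends are fully home on the rim. Then pick up the closed box and set it, without dropping it, squarely on top of the column of two matching boxes, its edges in line with the box beneath. Do not shift the column, and leave the other things on the sideboard where they are.

Things in the scene. Friction and masses are not known exactly. Their poses are not given: they have to be found in the camera images.
- open_case: the fittings box standing on its own: grey plastic body with upright flat walls, 62 (x) x 170 (y) x 46 mm high, orange lid on it, 56 mm high in all with the lid home. About 0.4 kg (0.29 to 0.52). Origin: centre of its flat underside; x across the 62 mm width (grasp across this, by the grey walls), y along its length, z up. Its two ends are alike
- press_a (a point): the spot to press at the lid's -y end: on the lid's top, on the box's centre line, 70 mm from the box's middle towards its -y end; it moves with the lid. Its height above the underside is 56 mm when the lid is home
- press_b (a point): the like spot on the lid's top at the box's +y end, 70 mm from the middle; 56 mm above the underside when home
- end_a (a joint): how far the lid's -y end stands up, as an angle (rad): 0 = home on the rim, at most 0.075; 0.01 is about 1.5 mm at press_a. The lid's seal drags: an end goes down only under about 6 N (both: 12 N in the middle), stays where left, does not spring back, and stops dead when home (below 0.013). The ends move independently; each starts 4 to 11 mm up
- end_b (a joint): the same for the lid's +y end: 0 = home, 0.01 rad is about 1.5 mm at press_b. The orange lid is 61 x 169 x 10 mm; a white seal beneath it shows in the gap while it is up
- case_low: lower box of the column, on the sideboard: same shape with its orange lid home, one solid piece, 62 x 170 x 56 mm, 0.42 kg; origin: centre of its underside, y along its length
- case_top: upper box of the column, resting on case_low: the same, 62 x 170 x 56 mm, 0.40 kg; origin: centre of its underside, y along its length. The third box goes on this one
- case_top_lid (a point): centre of the flat top of case_top's lid, about 112 mm above the sideboard
- bit_tray: bystander: blue magnetic bit tray, 100 x 180 x 22 mm, origin under its centre
- leg_one: bystander: square stainless steel furniture leg lying on its side, 40 x 40 mm, about 180 mm long along x, origin under its middle
- leg_two: bystander: a second leg like leg_one
- pin_tube: bystander: clear twist-cap tube of shelf pins standing upright, 41 mm across, 121 mm tall, origin under its centre
- cam_dowel: bystander: wooden cam dowel lying along x, 74 mm long, 12 mm thick, origin under its middle
- ratchet_driver: bystander: slim black ratchet screwdriver lying along x, 190 mm long, 22 mm thick, origin under its middle
There are look-alikes about, which are no part of the job. Leave any pink look-alike of the case_top alone.

How it is judged:
By the outcome, as a careful person would: the job done as asked, in the order asked, and still so for the second after the job is handed in, with the robot touching nothing.
It also fails if it takes over 48 s, if anything falls off the work surface, if the arm or the gripper's body presses on something with over 40 N, if the wrist force passes 120 N, or if a joint passes its speed limit or range.

## Working session

There is one attempt and no reset: what is moved stays moved. The work goes in short steps, Python scripts to look and compute and a tool call to move; the robot and the scene stay as the last step left them, time stands still between calls to the robot, and variables do not carry over. Pictures are saved under pics/ and viewed, about 8 in all and at most 12, crops included, and the job is handed in when it is done.

Besides the shell and the picture viewer there is one more tool, called after "Request:" in YAML: its name, and indented under it one key for each argument. apply_moves: Moves the arm, as the interface text tells. Its arguments: {"type":"object","properties":{"travel":{"type":"array","items":{"type":"array","items":{"type":"number"}}},"roll":{"type":"array","items":{"type":"number"}},"gripper":{"type":"array","items":{"type":"number"}},"newtons":{"type":"number"}},"required":["travel","roll","gripper"]}

```bash
mkdir -p pics; cat > h.py <<'E'
import numpy as np,cv2
from plant import r,cams
def snap(n,f):
    s=cams.snapshot(n); cv2.imwrite(f,s["image"][:,:,::-1]); np.savez(f[:-4]+'.npz',**s); return s
def load(f): return dict(np.load(f))
def pix2w(s,u,v,z):
    d=s["R"].T@np.array([(u-s["cx"])/s["fx"],(v-s["cy"])/s["fy"],1.]); c=-s["R"].T@s["t"]
    return c+d*(z-c[2])/d[2]
def w2pix(s,X):
    p=s["R"]@np.array(X)+s["t"]; return np.array([s["fx"]*p[0]/p[2]+s["cx"],s["fy"]*p[1]/p[2]+s["cy"]])
def crop(s,f,u0,v0,u1,v1,k):
    cv2.imwrite(f,cv2.resize(s["image"][v0:v1,u0:u1,::-1],None,fx=k,fy=k,interpolation=cv2.INTER_CUBIC))
E
python3 - <<'E'
from h import *
a=snap("top","pics/t0.png");b=snap("scene","pics/s0.png")
for s in(a,b):print(-s["R"].T@s["t"],s["fx"],s["R"].round(2).tolist())
st=r.get_state();print(st["clock"],st["eef_rot"],st["tool_pos"],st["contact_force"])
E
```

```text
[0.41511124 0.07009249 1.04722522] 398.28615182382396 [[0.02, -1.0, -0.02], [-0.99, -0.01, -0.17], [0.17, 0.02, -0.99]]
[1.05395196 0.51424569 1.03006038] 402.1837062397537 [[-0.69, 0.72, -0.01], [0.6, 0.57, -0.57], [-0.4, -0.4, -0.83]]
0.1 [-0.42268021  0.56759366  0.42192657  0.56670702] [0.17907279 0.59824143 0.25198806] [-0.10707956  0.49250537 -0.91455937]
```

View pics/t0.png

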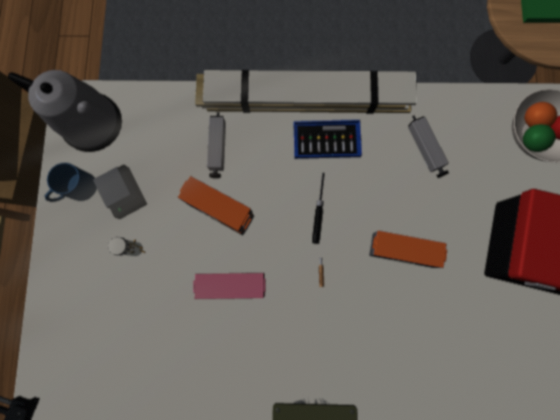

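View pics/s0.png

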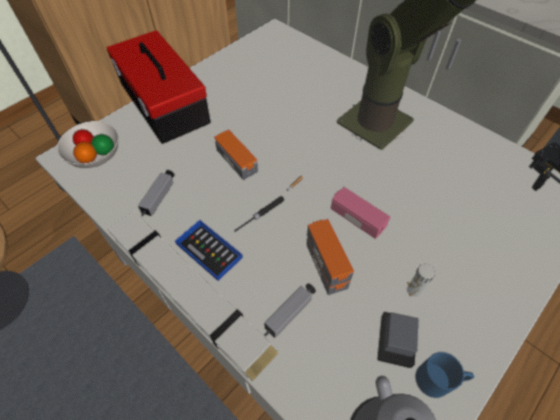

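The top view shows orange boxes at (216,204) and (409,249), and a pink look-alike at (229,286). In the scene view the orange pair is at (330,256), which looks two boxes high (the column), and (236,154), a single box. I'll check this in close crops.

```bash
python3 - <<'E'
from h import *
a=load("pics/t0.npz");b=load("pics/s0.npz")
def c(s,u0,v0,w,h,k):
    im=cv2.resize(s["image"][v0:v0+h,u0:u0+w,::-1],None,fx=k,fy=k,interpolation=cv2.INTER_CUBIC)
    return np.clip(im.astype(float)*1.4,0,255).astype(np.uint8)
# each 100x72 *4 =400x288
t=np.vstack([np.hstack([c(a,360,212,100,72,4),c(a,166,168,100,72,4)]),np.hstack([c(b,186,118,100,75,4),c(b,280,215,100,75,4)])])
cv2.imwrite("pics/c0.png",t);print(t.shape)
for s,u,v,z in[(a,409,249,.06),(a,216,204,.112),(b,236,150,.06),(b,330,245,.112)]:print(pix2w(s,u,v,z).round(3))
E
```

```text
(588, 800, 3)
[ 0.478 -0.229  0.06 ]
[0.575 0.242 0.112]
[ 0.485 -0.221  0.06 ]
[0.579 0.246 0.112]
```

View pics/c0.png

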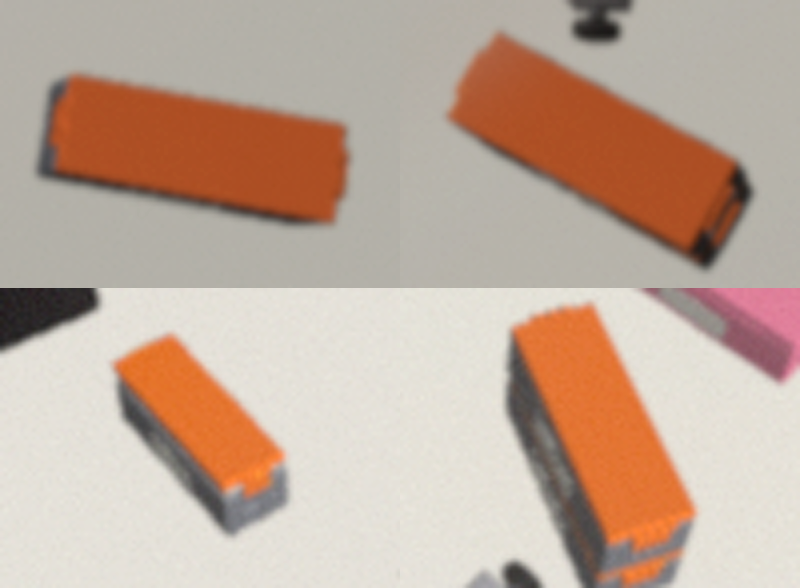

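The crops confirm it. The right-hand box is a column of two, with an orange lid seam lower down, and the left one is a single box. I'll fit poses from the corners.

```bash
cat > fit.py <<'E'
from h import *
from scipy.optimize import least_squares
# corner order (+x+y),(-x+y),(+x-y),(-x-y) of lid top in box frame
S=np.array([[1,1],[-1,1],[1,-1],[-1,-1]])*[.0305,.0845]
def model(p):
    c,s=np.cos(p[2]),np.sin(p[2]); z=[p[4],p[4],p[3],p[3]]
    return [np.array([p[0]+c*a-s*b,p[1]+s*a+c*b,zz]) for (a,b),zz in zip(S,z)]
def fit(p0,obs,fixz=None):
    def f(q):
        p=list(q)+([fixz]*2 if fixz else [])
        return np.concatenate([w2pix(s,X)-o for s,os in obs for X,o in zip(model(p),os)])
    q=least_squares(f,p0[:3] if fixz else p0,x_scale=.01).x
    return q,f(q).reshape(-1,2).round(1).tolist()
def px(c,u0,v0,k=4): return (np.array(c)+.5)/k-.5+[u0,v0]
E
python3 - <<'E'
from fit import *
a=load("pics/t0.npz");b=load("pics/s0.npz")
o=[(a,px([(68,75),(55,172),(345,125),(332,222)],360,212)),(b,px([(220,200),(284,167),(115,77),(172,47)],186,118))]
q,e=fit([.48,-.225,-.15,.06,.06],o);print(q.round(4),np.degrees(q[2]),e)
o=[(a,px([(100,33),(50,118),(340,163),(292,255)],166,168)),(b,px([(205,257),(294,224),(112,40),(192,17)],280,215))]
q,e=fit([.575,.243,-.5],o,.112);print(q.round(4),np.degrees(q[2]),e)
q,e=fit([.575,.243,-.5,.112,.112],o);print(q.round(4),np.degrees(q[2]),e)
st=r.get_state()
from scipy.spatial.transform import Rotation as R
print(R.from_quat(st["eef_rot"]).as_matrix().round(3).tolist(),st["opening"])
E
```

```text
[ 0.4799 -0.2312 -0.173   0.0591  0.0569] -9.913330477192533 [[0.8, -0.4], [0.3, -0.4], [-0.0, -0.2], [0.2, 0.2], [1.1, 0.4], [0.8, 0.1], [-0.5, 0.2], [0.5, -0.0]]
[ 0.5801  0.2472 -0.4898] -28.064709064615037 [[-0.2, -1.6], [-0.8, -1.2], [0.3, -0.8], [-0.5, -1.5], [0.8, -2.0], [1.0, -0.7], [0.0, -1.5], [0.8, -1.7]]
[ 0.5792  0.2472 -0.4884  0.1027  0.1028] -27.981356986783762 [[0.7, -0.3], [0.2, -0.1], [0.6, 0.1], [-0.0, -0.8], [0.7, -0.6], [0.7, 0.7], [-0.0, 0.1], [0.6, -0.0]]
[[-0.0, -0.958, 0.287], [-0.002, 0.287, 0.958], [-1.0, -0.0, -0.002]] 0.9989227672766873
```

Request:
apply_moves:
  travel:
    - [3.2, -2.6, 0]
    - [6.4, -5.2, 0]
    - [9.6, -7.8, 0]
    - [12.8, -10.4, 0]
    - [16, -13, 0]
    - [19.2, -15.6, 0]
    - [22.4, -18.2, 0]
    - [25.6, -20.8, 0]
  roll: [-7, -14, -21, -28, -35, -42, -49, -56]
  gripper: [0, 0, 0, 0, 0, 0, 0, 0]
  newtons: 30

```text
clock: 0.77
tool_pos: [0.4362, 0.3891, 0.2525]
eef_rot: [-0.105, 0.7, 0.104, 0.699]
contact_force: [0.8, 0.3, 1.0]
opening: 0.417
```

Request:
apply_moves:
  travel:
    - [0.7, -4, 0]
    - [1.4, -8, 0]
    - [2.1, -12, 0]
    - [2.8, -16, 0]
    - [3.5, -20, 0]
    - [4.2, -24, 0]
    - [4.9, -28, 0]
    - [5.6, -32, 0]
  roll: [-7, -14, -21, -27.3, -27.3, -27.3, -27.3, -27.3]
  gripper: [0, 0, 0, 0, 0, 0, 0, 0]

```text
clock: 1.43
tool_pos: [0.4909, 0.069, 0.2526]
eef_rot: [0.061, 0.705, -0.061, 0.704]
contact_force: [0.7, -0.7, 1.0]
opening: 0.006
```

Request:
apply_moves:
  travel:
    - [0, -4, 0]
    - [0, -8, 0]
    - [0, -12, -1]
    - [0.1, -16, -2]
    - [0.1, -20, -3]
    - [0.1, -23.1, -5]
    - [0.1, -23.1, -9]
    - [0.1, -23.1, -13]
  roll: [0, 0, 0, 0, 0, 0, 0, 0]
  gripper: [0, 0, 0, 0, 0, 0, 0, 0]

```text
clock: 2.1
tool_pos: [0.4928, -0.1637, 0.1224]
eef_rot: [0.063, 0.703, -0.064, 0.706]
contact_force: [0.7, 0.3, -0.6]
opening: 0.004
```

```bash
python3 - <<'E'
from h import *
a=snap("top","pics/t1.png");b=snap("scene","pics/s1.png")
print(r.get_state()["tool_pos"], r.get_state()["contact_force"])
p=w2pix(a,[.48,-.231,.08]).astype(int);q=w2pix(b,[.48,-.231,.08]).astype(int);print(p,q)
def c(s,p,k=4):
    u,v=p-[50,50]
    return np.clip(cv2.resize(s["image"][v:v+100,u:u+100,::-1],None,fx=k,fy=k,interpolation=cv2.INTER_CUBIC)*1.4,0,255).astype(np.uint8)
cv2.imwrite("pics/c1.png",np.hstack([c(a,p),c(b,q)]))
E
```

```text
[ 0.48780581 -0.15925812  0.11708335] [-0.30814362  0.85613234 -0.06016458]
[412 247] [234 143]
```

View pics/c1.png

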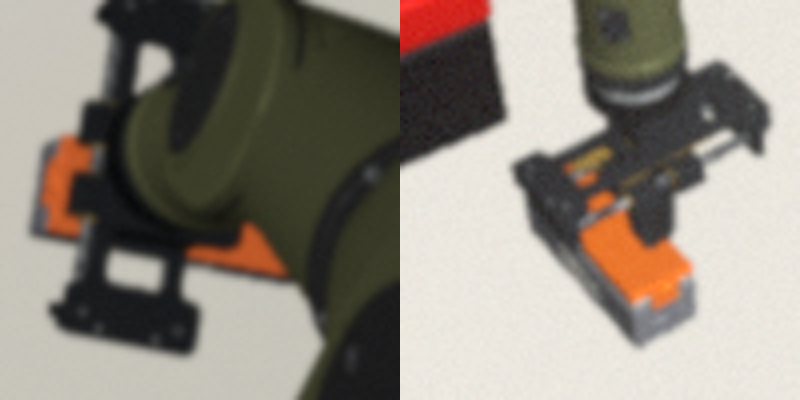

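Top crop: the gripper is over the box. Scene crop: closed fingertips at about (655,240), just above the +y end of the lid. Next I'll lower slowly.

Request:
apply_moves:
  travel:
    - [0, 0, -2]
    - [0, 0, -3]
    - [0, 0, -3.5]
    - [0, 0, -3.8]
    - [0, 0, -4.1]
    - [0, 0, -4.3]
    - [0, 0, -4.5]
    - [0, 0, -4.5]
  roll: [0, 0, 0, 0, 0, 0, 0, 0]
  gripper: [0, 0, 0, 0, 0, 0, 0, 0]

```text
clock: 2.87
tool_pos: [0.4927, -0.1602, 0.0784]
eef_rot: [0.061, 0.704, -0.061, 0.705]
contact_force: [0.1, -0.4, 2.1]
opening: 0.006
```

Request:
apply_moves:
  travel:
    - [0, 0, -0.1]
    - [0, 0, -0.2]
    - [0, 0, -0.3]
    - [0, 0, -0.4]
    - [0, 0, -0.5]
    - [0, 0, -0.6]
    - [0, 0, -0.6]
    - [0, 0, -0.6]
  roll: [0, 0, 0, 0, 0, 0, 0, 0]
  gripper: [0, 0, 0, 0, 0, 0, 0, 0]

```text
clock: 3.53
tool_pos: [0.4929, -0.1596, 0.0724]
eef_rot: [0.061, 0.704, -0.061, 0.705]
contact_force: [1.3, 2.1, 5.2]
opening: 0.006
```

Request:
apply_moves:
  travel:
    - [0, 0, -0.1]
    - [0, 0, -0.2]
    - [0, 0, -0.3]
    - [0, 0, -0.3]
    - [0, 0, -0.3]
    - [0, 0, -0.3]
    - [0, 0, -0.3]
    - [0, 0, -0.3]
  roll: [0, 0, 0, 0, 0, 0, 0, 0]
  gripper: [0, 0, 0, 0, 0, 0, 0, 0]

```text
clock: 4.2
tool_pos: [0.493, -0.1595, 0.0701]
eef_rot: [0.061, 0.704, -0.061, 0.705]
contact_force: [-0.5, 3.1, 13.1]
opening: 0.003
```

Request:
apply_moves:
  travel:
    - [0, 0, -0.1]
    - [0, 0, -0.2]
    - [0, 0, -0.2]
    - [0, 0, -0.2]
    - [0, 0, -0.2]
    - [0, 0, -0.2]
    - [0, 0, -0.2]
    - [0, 0, -0.2]
  roll: [0, 0, 0, 0, 0, 0, 0, 0]
  gripper: [0, 0, 0, 0, 0, 0, 0, 0]

```text
clock: 4.87
tool_pos: [0.4932, -0.1595, 0.069]
eef_rot: [0.061, 0.703, -0.061, 0.705]
contact_force: [-1.5, 3.9, 23.0]
opening: 0.003
```

End b stopped dead: the force rose from 13 to 23 N with almost no travel, TCP at about 0.069–0.070. Now end a.

Request:
apply_moves:
  travel:
    - [0, 0, 2]
    - [0, 0, 4]
    - [-0.6, -3.6, 4]
    - [-1.2, -7.2, 4]
    - [-1.8, -10.8, 4]
    - [-2.4, -13.8, 4]
    - [-2.4, -13.8, 3]
    - [-2.4, -13.8, 2.2]
  roll: [0, 0, 0, 0, 0, 0, 0, 0]
  gripper: [0, 0, 0, 0, 0, 0, 0, 0]

```text
clock: 5.53
tool_pos: [0.4671, -0.301, 0.0885]
eef_rot: [0.062, 0.704, -0.064, 0.704]
contact_force: [0.5, 0.7, -1.0]
opening: 0.006
```

Request:
apply_moves:
  travel:
    - [0, 0, -0.3]
    - [0, 0, -0.6]
    - [0, 0, -0.8]
    - [0, 0, -1.0]
    - [0, 0, -1.2]
    - [0, 0, -1.4]
    - [0, 0, -1.6]
    - [0, 0, -1.7]
  roll: [0, 0, 0, 0, 0, 0, 0, 0]
  gripper: [0, 0, 0, 0, 0, 0, 0, 0]

```text
clock: 6.2
tool_pos: [0.4685, -0.2971, 0.0721]
eef_rot: [0.061, 0.704, -0.061, 0.704]
contact_force: [-1.6, 1.0, 5.3]
opening: 0.004
```

Request:
apply_moves:
  travel:
    - [0, 0, -0.1]
    - [0, 0, -0.2]
    - [0, 0, -0.3]
    - [0, 0, -0.3]
    - [0, 0, -0.3]
    - [0, 0, -0.3]
    - [0, 0, -0.3]
    - [0, 0, -0.3]
  roll: [0, 0, 0, 0, 0, 0, 0, 0]
  gripper: [0, 0, 0, 0, 0, 0, 0, 0]

```text
clock: 6.87
tool_pos: [0.4685, -0.2973, 0.0696]
eef_rot: [0.061, 0.704, -0.061, 0.705]
contact_force: [-1.5, 0.8, 8.1]
opening: 0.008
```

Request:
apply_moves:
  travel:
    - [0, 0, -0.1]
    - [0, 0, -0.2]
    - [0, 0, -0.3]
    - [0, 0, -0.3]
    - [0, 0, -0.3]
    - [0, 0, -0.3]
    - [0, 0, -0.3]
    - [0, 0, -0.3]
  roll: [0, 0, 0, 0, 0, 0, 0, 0]
  gripper: [0, 0, 0, 0, 0, 0, 0, 0]

```text
clock: 7.53
tool_pos: [0.4687, -0.2974, 0.0681]
eef_rot: [0.061, 0.704, -0.061, 0.705]
contact_force: [-3.3, 2.2, 21.0]
opening: 0.005
```

Request:
apply_moves:
  travel:
    - [0, 0, 4]
    - [0, -2, 7]
    - [0, -5, 10]
    - [0, -8, 12]
    - [0, -11, 13]
    - [0, -14, 13]
    - [0, -14, 13]
    - [0, -14, 13]
  roll: [0, 0, 0, 0, 0, 0, 0, 0]
  gripper: [0, 0, 0, 0, 8.8, 8.8, 8.8, 8.8]

```text
clock: 8.2
tool_pos: [0.4676, -0.4395, 0.1957]
eef_rot: [0.062, 0.704, -0.063, 0.704]
contact_force: [0.6, 1.3, -0.7]
opening: 0.283
```

```bash
cat > pair.py <<'E'
from h import *
import sys
def pair(n,X,k=4):
    out=[]
    for cam in("top","scene"):
        s=snap(cam,f"pics/{cam}{n}.png");u,v=w2pix(s,X).astype(int)-[50,50];print(cam,u,v)
        out.append(np.clip(cv2.resize(s["image"][v:v+100,u:u+100,::-1],None,fx=k,fy=k,interpolation=cv2.INTER_CUBIC)*1.4,0,255).astype(np.uint8))
    cv2.imwrite(f"pics/p{n}.png",np.hstack(out))
    st=r.get_state();print(st["clock"],st["tool_pos"],st["contact_force"],st["opening"])
E
python3 -c "
from pair import *
pair(2,[.48,-.231,.05])"
```

```text
top 358 198
scene 185 99
8.3 [ 0.46854826 -0.43622271  0.19520488] [ 0.23906419  1.00288736 -0.51637474] 0.37402351970390335
```

View pics/p2.png

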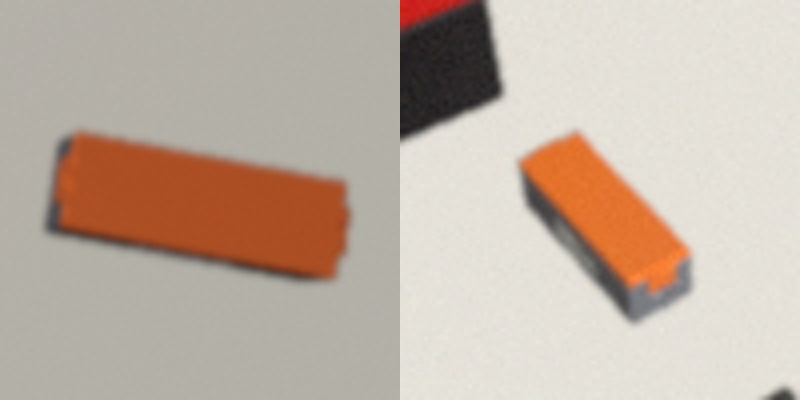

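The box is unobstructed and the lid looks level with the body, with no white seal showing. Lid-top corners are at about (75,132), (62,228), (346,182) and (334,278) in the top crop. Refitting.

```bash
python3 - <<'E'
from fit import *
a=load("pics/top2.npz");b=load("pics/scene2.npz")
o=[(a,px([(75,132),(62,228),(346,182),(334,278)],358,198)),(b,px([(230,285),(290,250),(120,162),(178,132)],185,99))]
for f in(None,.056):
    q,e=fit([.48,-.23,-.17,.056,.056],o,f);print(q.round(4),np.degrees(q[2]),e)
E
```

```text
[ 0.4797 -0.2313 -0.1691  0.0485  0.0477] -9.6877198861436 [[0.2, -0.1], [-0.1, -0.0], [0.1, -0.2], [0.1, 0.2], [-0.0, -0.0], [0.5, 0.1], [-0.3, 0.2], [0.3, 0.0]]
[ 0.4805 -0.2283 -0.17  ] -9.742191927452273 [[-0.2, -0.8], [-0.6, -0.6], [0.0, -0.7], [0.0, -0.2], [0.2, -1.1], [0.9, -1.0], [-0.2, -0.9], [0.5, -1.1]]
```

Request:
apply_moves:
  travel:
    - [0.2, 4, 0]
    - [0.5, 8, 0]
    - [0.7, 12, 0]
    - [1.0, 16, 0]
    - [1.2, 19, 0]
    - [1.2, 20.7, 0]
    - [1.2, 20.7, -4]
    - [1.2, 20.7, -7]
  roll: [0, 0, 0, 0, 0, 0, 0.2, 0.2]
  gripper: [8.8, 8.8, 8.8, 8.8, 8.8, 8.8, 8.8, 8.8]

```text
clock: 8.97
tool_pos: [0.4815, -0.2271, 0.1257]
eef_rot: [0.058, 0.704, -0.057, 0.706]
contact_force: [-0.3, -0.2, -0.2]
opening: 0.978
```

Request:
apply_moves:
  travel:
    - [0, 0, -2]
    - [0, 0, -4]
    - [0, 0, -6]
    - [0, 0, -8]
    - [0, 0, -9]
    - [0, 0, -10]
    - [0, 0, -10]
    - [0, 0, -10]
  roll: [0, 0, 0, 0, 0, 0, 0, 0]
  gripper: [8.8, 8.8, 8.8, 8.8, 8.8, 8.8, 8.8, 8.8]

```text
clock: 9.63
tool_pos: [0.4802, -0.2307, 0.0259]
eef_rot: [0.06, 0.705, -0.06, 0.705]
contact_force: [0.5, 0.1, 0.6]
opening: 0.998
```

Request:
apply_moves:
  travel:
    - [0, 0, 0]
    - [0, 0, 0]
    - [0, 0, 0]
    - [0, 0, 0]
    - [0, 0, 0]
    - [0, 0, 0]
    - [0, 0, 0]
    - [0, 0, 0]
  roll: [0, 0, 0, 0, 0, 0, 0, 0]
  gripper: [5.5, 5.5, 5.5, 5.5, 5.5, 5.5, 5.5, 5.5]
  newtons: 35

```text
clock: 10.3
tool_pos: [0.4804, -0.2314, 0.0263]
eef_rot: [0.06, 0.704, -0.06, 0.705]
contact_force: [0.4, 0.0, 5.8]
opening: 0.702
```

Request:
apply_moves:
  travel:
    - [0, 0, 0.5]
    - [0, 0, 1.5]
    - [0, 0, 3]
    - [0, 0, 5]
    - [0, 0, 8]
    - [0, 0, 11]
    - [0, 0, 14]
    - [0, 0, 16]
  roll: [0, 0, 0, 0, 0, 0, 0, 0]
  gripper: [5.5, 5.5, 5.5, 5.5, 5.5, 5.5, 5.5, 5.5]

```text
clock: 10.97
tool_pos: [0.4803, -0.2314, 0.1887]
eef_rot: [0.06, 0.704, -0.06, 0.705]
contact_force: [0.8, 1.0, -4.4]
opening: 0.698
```

Request:
apply_moves:
  travel:
    - [0.4, 1.5, 0]
    - [1.0, 5, 0.3]
    - [1.7, 8.5, 0.3]
    - [2.5, 12, 0.3]
    - [3.2, 15.5, 0.3]
    - [4, 19, 0.3]
    - [4.7, 22.5, 0.3]
    - [5.4, 26, 0.3]
  roll: [-1, -2, -4, -6, -8, -10, -11, -12]
  gripper: [5.5, 5.5, 5.5, 5.5, 5.5, 5.5, 5.5, 5.5]

```text
clock: 11.63
tool_pos: [0.5335, 0.0306, 0.1891]
eef_rot: [0.134, 0.695, -0.134, 0.694]
contact_force: [0.7, -0.9, -4.2]
opening: 0.699
```

Request:
apply_moves:
  travel:
    - [0.8, 3.5, 0]
    - [1.5, 7, 0]
    - [2.2, 10.5, 0]
    - [2.9, 14, 0]
    - [3.6, 17.5, 0]
    - [4.2, 20, 0]
    - [4.6, 21.8, 0]
    - [4.6, 21.8, 0]
  roll: [-2, -4, -5, -6.2, -6.2, -6.2, -6.2, -6.2]
  gripper: [5.5, 5.5, 5.5, 5.5, 5.5, 5.5, 5.5, 5.5]

```text
clock: 12.3
tool_pos: [0.5791, 0.2537, 0.1885]
eef_rot: [0.17, 0.687, -0.167, 0.686]
contact_force: [-0.5, 2.0, -3.5]
opening: 0.699
```

```bash
python3 -c "
from pair import *
pair(3,[.58,.247,.15])"
```

```text
top 161 148
scene 281 188
12.4 [0.57912734 0.24736406 0.18852514] [-0.35833423 -0.11298844 -3.16680526] 0.6999602557073231
```

View pics/p3.png

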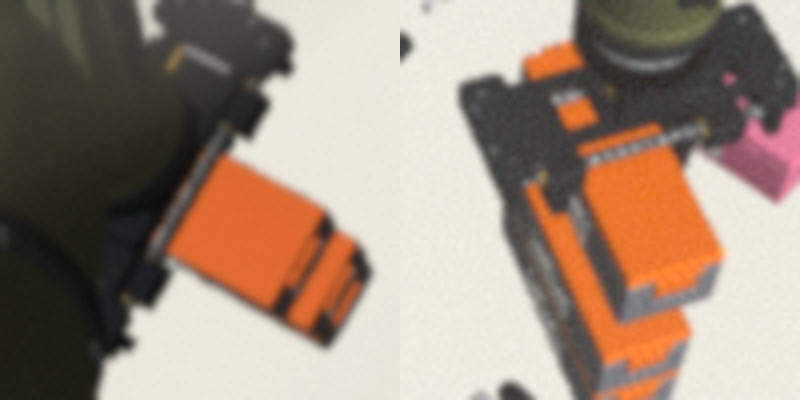

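Scene crop: the held box's near lid corners are at (625,295) and (722,255), and the column's at (605,365) and (690,333). Top crop: held -y corners at (330,212) and (272,308). I'll compare these numerically.

```bash
python3 - <<'E'
from fit import *
a=load("pics/top3.npz");b=load("pics/scene3.npz")
OA=px([(330,212),(272,308)],161,148);OB=px([(225,295),(322,255)],281,188)
for zb in(0,-.009):
  def f(q):
    X=model([*q,.2185+zb,.2185+zb]); return np.concatenate([w2pix(a,X[2])-OA[0],w2pix(a,X[3])-OA[1],w2pix(b,X[0])-OB[0],w2pix(b,X[1])-OB[1]])
  q=least_squares(f,[.58,.247,-.49],x_scale=.01).x;print("held",zb,q.round(4),np.degrees(q[2]),f(q).round(1))
OB=px([(205,365),(290,333)],281,188)
X=model([.5792,.2472,np.radians(-28),.103,.103]);print([w2pix(b,x)-o for x,o in zip(X[:2],OB)])
st=r.get_state();print(st["tool_pos"])
E
```

```text
held 0 [ 0.5826  0.2535 -0.5272] -30.20517920907978 [ 0.1 -0.9 -0.8 -0.4 -0.2 -2.5  0.5  0.8]
held -0.009 [ 0.5813  0.2533 -0.511 ] -29.276798167111924 [ 0.7 -0.2  0.4  0.3  0.2 -1.   0.6  2. ]
[array([-0.31038421, -0.654188  ]), array([0.66811919, 0.37070018])]
[0.57912734 0.24736406 0.18852514]
```

The arm was still settling when that top picture was taken (y read 0.2537, then 0.2474), so I'll hold and measure once more.

Request:
apply_moves:
  travel:
    - [0, 0, 0]
    - [0, 0, -0.5]
    - [0, 0, -1]
    - [0, 0, -1.5]
    - [0, 0, -2]
    - [0, 0, -2]
    - [0, 0, -2]
    - [0, 0, -2]
  roll: [0, 0, 0, 0, 0, 0, 0, 0]
  gripper: [5.5, 5.5, 5.5, 5.5, 5.5, 5.5, 5.5, 5.5]

```text
clock: 13.07
tool_pos: [0.5803, 0.2467, 0.1687]
eef_rot: [0.171, 0.686, -0.171, 0.686]
contact_force: [-0.4, -0.3, -2.4]
opening: 0.702
```

```bash
sed -i 's/-\[50,50\]/-[OFF,OFF]/; s/v:v+100,u:u+100/v:v+W,u:u+W/; s/^import sys/OFF,W=50,100/' pair.py; python3 -c "
import pair as P
P.OFF,P.W=20,80
P.pair(4,[.58,.247,.15],5)"
```

```text
top 191 178
scene 311 218
13.1667 [0.58038245 0.24685421 0.16897904] [ 0.53521562  0.90014643 -2.52585536] 0.698847685751188
```

View pics/p4.png

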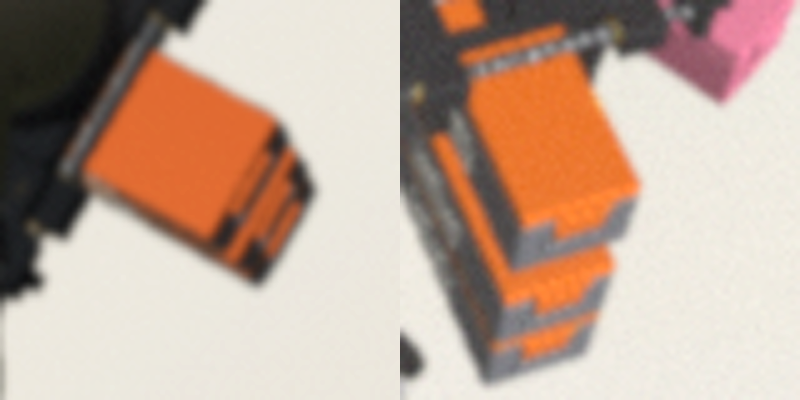

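```bash
python3 - <<'E'
from fit import *
a=load("pics/top4.npz");b=load("pics/scene4.npz")
OA=px([(280,119),(211,238)],191,178,5);OB=px([(116,232),(240,187)],311,218,5);OC=px([(100,307),(212,262)],311,218,5)
for zb in(0,-.009):
  z=.1688-.026+.056+zb
  def f(q):
    X=model([*q,z,z]); return np.concatenate([w2pix(a,X[2])-OA[0],w2pix(a,X[3])-OA[1],w2pix(b,X[0])-OB[0],w2pix(b,X[1])-OB[1]])
  q=least_squares(f,[.58,.247,-.49],x_scale=.01).x;print("held",zb,q.round(4),np.degrees(q[2]),f(q).round(1))
  zc=.112+zb
  # near-edge midpoints, scene only
  print("edge mid held",pix2w(b,*OB.mean(0),z)[:2].round(4),"col",pix2w(b,*OC.mean(0),zc)[:2].round(4))
  for O,zz in((OB,z),(OC,zc)):
    d=pix2w(b,*O[0],zz)-pix2w(b,*O[1],zz);print(np.degrees(np.arctan2(d[1],d[0])),np.hypot(*d[:2]))
E
```

```text
held 0 [ 0.5837  0.2485 -0.5198] -29.782173932561204 [-0.  -0.7 -1.1 -0.5  0.2 -2.1 -0.2  0.2]
edge mid held [0.6278 0.3234] col [0.6242 0.3216]
-25.04498346983119 0.06414033317237797
-23.463882859475493 0.06325409449975783
held -0.009 [ 0.5824  0.2483 -0.5037] -28.85899540691972 [ 0.6 -0.1  0.1  0.1  0.6 -0.7 -0.1  1.3]
edge mid held [0.6232 0.3213] col [0.62   0.3197]
-25.044983469831152 0.06483477622954995
-23.463882859475518 0.06387419189621443
```

Request:
apply_moves:
  travel:
    - [-0.1, 0, -0.2]
    - [-0.2, -0.1, -0.6]
    - [-0.3, -0.1, -1.0]
    - [-0.3, -0.1, -1.4]
    - [-0.3, -0.1, -1.8]
    - [-0.3, -0.1, -2.1]
    - [-0.3, -0.1, -2.4]
    - [-0.3, -0.1, -2.4]
  roll: [0.4, 0.8, 1, 1, 1, 1, 1, 1]
  gripper: [5.5, 5.5, 5.5, 5.5, 5.5, 5.5, 5.5, 5.5]

```text
clock: 13.83
tool_pos: [0.5768, 0.2457, 0.1439]
eef_rot: [0.165, 0.688, -0.165, 0.687]
contact_force: [-0.5, 0.1, -3.5]
opening: 0.702
```

```bash
python3 -c "
import pair as P
P.OFF,P.W=20,80
P.pair(5,[.58,.247,.12],5)"
```

```text
top 193 181
scene 310 223
13.9333 [0.57720832 0.2457459  0.14460744] [-0.6831153   0.33871893 -3.20773324] 0.700282481422178
```

View pics/p5.png

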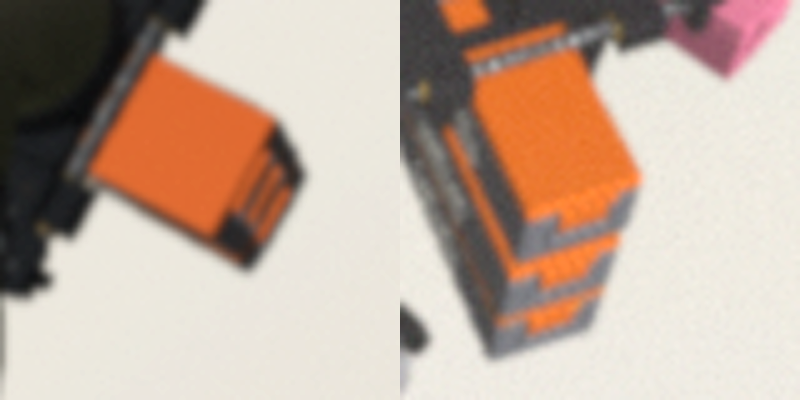

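```bash
python3 - <<'E'
from fit import *
a=load("pics/top5.npz");b=load("pics/scene5.npz")
OA=px([(277,120),(211,237)],193,181,5);OB=px([(127,219),(241,178)],310,223,5);OC=px([(107,278),(220,235)],310,223,5)
zb=-.009; z=.1445-.026+.056+zb
def f(q):
    X=model([*q,z,z]); return np.concatenate([w2pix(a,X[2])-OA[0],w2pix(a,X[3])-OA[1],w2pix(b,X[0])-OB[0],w2pix(b,X[1])-OB[1]])
q=least_squares(f,[.58,.247,-.49],x_scale=.01).x;print("held",q.round(4),np.degrees(q[2]),f(q).round(1))
print("edge mid held",pix2w(b,*OB.mean(0),z)[:2].round(4),"col",pix2w(b,*OC.mean(0),.103)[:2].round(4))
# colour edges: predicted vs image outlines drawn for model of three boxes
im=cv2.resize(b["image"][190:350,280:420,::-1],None,fx=5,fy=5,interpolation=cv2.INTER_CUBIC)
E
python3 - <<'E'
E
```

```text
held [ 0.5775  0.2475 -0.4849] -27.784584013965063 [0.7 0.1 0.4 0.3 0.  0.1 0.5 1. ]
edge mid held [0.6164 0.3207] col [0.6178 0.3196]
```

Request:
apply_moves:
  travel:
    - [0.1, 0, -0.1]
    - [0.15, -0.05, -0.2]
    - [0.15, -0.05, -0.3]
    - [0.15, -0.05, -0.4]
    - [0.15, -0.05, -0.5]
    - [0.15, -0.05, -0.6]
    - [0.15, -0.05, -0.65]
    - [0.15, -0.05, -0.65]
  roll: [0, 0, 0, 0, 0, 0, 0, 0]
  gripper: [5.5, 5.5, 5.5, 5.5, 5.5, 5.5, 5.5, 5.5]

```text
clock: 14.6
tool_pos: [0.5787, 0.2453, 0.1384]
eef_rot: [0.165, 0.688, -0.165, 0.688]
contact_force: [-0.8, -0.4, -0.6]
opening: 0.698
```

Request:
apply_moves:
  travel:
    - [0, 0, -0.05]
    - [0, 0, -0.1]
    - [0, 0, -0.1]
    - [0, 0, -0.1]
    - [0, 0, -0.1]
    - [0, 0, -0.1]
    - [0, 0, -0.1]
    - [0, 0, -0.1]
  roll: [0, 0, 0, 0, 0, 0, 0, 0]
  gripper: [5.5, 5.5, 5.5, 5.5, 5.5, 5.5, 5.5, 5.5]

```text
clock: 15.27
tool_pos: [0.5786, 0.2453, 0.1384]
eef_rot: [0.165, 0.688, -0.165, 0.688]
contact_force: [-3.6, -1.1, 5.9]
opening: 0.698
```

Seated: z stopped at 0.1384 and the force turned upward. Releasing now, then backing off.

Request:
apply_moves:
  travel:
    - [0, 0, 0.1]
    - [0, 0, 0.1]
    - [0, 0, 0.1]
    - [0, 0, 0.1]
    - [0, 0, 0.1]
    - [0, 0, 0.1]
    - [0, 0, 0.1]
    - [0, 0, 0.1]
  roll: [0, 0, 0, 0, 0, 0, 0, 0]
  gripper: [6.2, 6.4, 6.8, 7.4, 8, 8.8, 8.8, 8.8]

```text
clock: 15.93
tool_pos: [0.5787, 0.2453, 0.1382]
eef_rot: [0.165, 0.688, -0.165, 0.688]
contact_force: [0.4, 0.2, -0.3]
opening: 0.999
```

Request:
apply_moves:
  travel:
    - [0, 0, 0]
    - [0, 0, 1]
    - [0, 0, 3]
    - [0, 0, 5]
    - [0, 0, 7]
    - [0, 0, 10]
    - [0, 0, 13]
    - [0, 0, 16]
  roll: [0, 0, 0, 0, 0, 0, 0, 0]
  gripper: [8.8, 8.8, 8.8, 8.8, 8.8, 8.8, 8.8, 8.8]

```text
clock: 16.6
tool_pos: [0.5784, 0.2451, 0.3004]
eef_rot: [0.165, 0.688, -0.165, 0.688]
contact_force: [0.9, 0.5, 0.2]
opening: 0.995
```

Request:
apply_moves:
  travel:
    - [-1, -3, 0]
    - [-2, -6, 0]
    - [-3, -10, 0]
    - [-4, -14, 0]
    - [-5, -18, 0]
    - [-6, -22, 0]
    - [-6, -26, 0]
    - [-6, -26, 0]
  roll: [0, 0, 0, 0, 0, 0, 0, 0]
  gripper: [8.8, 8.8, 8.8, 8.8, 8.8, 8.8, 8.8, 8.8]

```text
clock: 17.27
tool_pos: [0.5175, -0.0253, 0.2999]
eef_rot: [0.168, 0.685, -0.172, 0.688]
contact_force: [-0.9, 0.3, 1.0]
opening: 0.995
```

```bash
python3 -c "
import pair as P
P.OFF,P.W=50,100
P.pair(6,[.58,.247,.12],4)"
```

```text
top 163 151
scene 280 193
17.3667 [ 0.51864267 -0.01699445  0.29921129] [-0.04885634  0.70711676  0.3153997 ] 0.9951717952296691
```

View pics/p6.png

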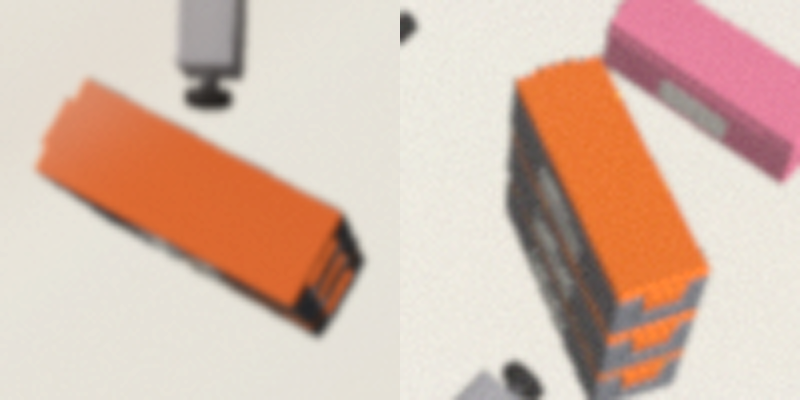

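The column is three high and looks flush. The lid corners are at (90,80), (38,168), (342,215) and (295,307) in the top crop, and the middle lid's near corners at (605,345) and (693,310) in the scene crop. Numeric check next.

```bash
python3 - <<'E'
from fit import *
a=load("pics/top6.npz");b=load("pics/scene6.npz");b0=load("pics/s0.npz");a0=load("pics/t0.npz")
o=[(a,px([(90,80),(38,168),(342,215),(295,307)],163,151)),(b,px([(218,302),(308,268),(115,85),(202,60)],280,193))]
for fz in(None,.159):
    q,e=fit([.58,.247,-.49,.159,.159],o,fz);print(q.round(4),np.degrees(q[2]),e)
OC=px([(205,345),(293,310)],280,193)
print("mid lid near corners minus first-image pose:",[(o-w2pix(b,x)).round(1).tolist() for x,o in zip(model([.5792,.2472,-.4884,.103,.103])[:2],OC)])
# registration of the column's lower part between first and last scene image
for nm,x0,x1,p,q2 in(("scene low",b0,b,(300,272),(352,295)),):
    T=cv2.cvtColor(x0["image"],cv2.COLOR_RGB2GRAY)[p[1]:q2[1],p[0]:q2[0]];I=cv2.cvtColor(x1["image"],cv2.COLOR_RGB2GRAY)[p[1]-8:q2[1]+8,p[0]-8:q2[0]+8]
    m=cv2.matchTemplate(I,T,cv2.TM_CCOEFF_NORMED);print(nm,cv2.minMaxLoc(m)[1],np.array(cv2.minMaxLoc(m)[3])-8)
for n,x0,x1 in(("top",a0,a),("scene",b0,b)):
    d=cv2.absdiff(cv2.GaussianBlur(x0["image"],(5,5),0),cv2.GaussianBlur(x1["image"],(5,5),0)).max(2)
    cv2.imwrite(f"pics/d_{n}.png",d)
cv2.imwrite("pics/fin.png",b["image"][:,:,::-1])
E
```

```text
[ 0.5793  0.2468 -0.4779  0.1569  0.1594] -27.384175210323836 [[0.2, -0.7], [-0.4, 0.2], [1.3, -0.1], [-0.2, 0.4], [0.2, -0.1], [0.9, 0.9], [0.0, -0.2], [-0.3, -0.2]]
[ 0.5794  0.2469 -0.4771] -27.334571094198147 [[0.2, -0.7], [-0.4, 0.2], [1.1, -0.3], [-0.3, 0.3], [0.2, -0.0], [0.8, 1.0], [0.0, -0.6], [-0.3, -0.6]]
mid lid near corners minus first-image pose: [[-0.7, 0.7], [-0.9, -1.1]]
scene low 0.992493748664856 [0 0]
```

View pics/fin.png

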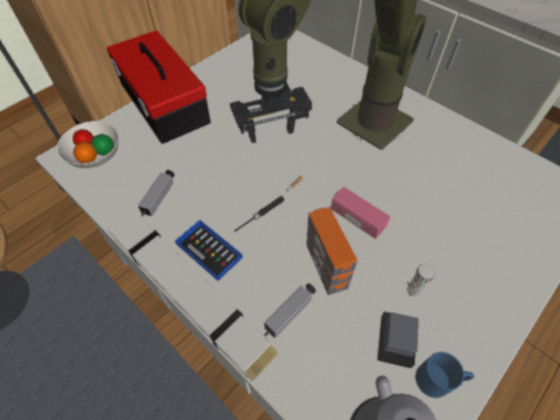

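The final view shows three boxes stacked at (330,248), bystanders unmoved and the arm clear. The top box is within about 1 mm and 0.7° of the one beneath. Handing in.

```bash
python3 -c "
from plant import r
print(r.finish_job(), r.get_state()['clock'])"
```

```text
the job is handed in; nothing more can be done
the job is handed in; nothing more can be done
```

I pressed both ends of the lid home, picked up the closed box, set it on the column of two and released it. I handed the job in after about 17.4 s on the robot's clock.

**Lid:** Each end stopped dead at its expected height, with 21–23 N on the fingertips. The later picture showed the lid level and no white seal.

**Placing:** The box was lowered until it touched, then released. The final picture fit puts it within about 1 mm and 0.7° of the box beneath.

**Column and bystanders:** The lower part of the column matched its first picture with no pixel shift. By eye, the other things in the last scene view are where they were.

**Checks that disagreed:**
- **Camera heights:** these read about 8–9 mm low in the early fits but not in the last one, so I took alignment from comparing the boxes with each other.
- **First hover measurement:** this was off because the arm was still settling. I measured again and made small corrections before lowering the box.

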